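Long hex key out of the organiser's short mouth

TASK

The organiser's lid is folded back: first turn the lock collar on its hinge to the locked mark so the lid stays open. Then take the handled hex key out of the long compartment - it is longer than the mouth, so tilt it and ease one end out before the other, without forcing it against the plastic - and finish while still holding it still in the gripper, the whole key at least 5 cm above the organiser's rim and touching nothing else. Leave the ramekin, the bracket and the work light where they stand.

Things in the scene. Friction and masses are not known exactly. Their poses are not given: they have to be found in the camera images.
- organiser: Clear plastic organiser, fixed. Origin on the work surface under the centre of its long compartment; x across it (away from the robot at yaw 0), y along it, z up. Compartment inside: 120 mm in x, 264 mm in y, floor at z 5, walls 4 mm thick to the rim at z 60. Behind it, x 64 to 148, a row of small shut compartments 54 mm high, with the lid folded back over it.
- mouth (a point): Centre of the compartment's mouth at rim height: organiser (0, 0, 60) mm. Two fixed end lips 4 mm thick (z 56 to 60) cover the ends, y -132 to -83 and 83 to 132, so the mouth is 166 mm along y, 120 mm along x, with free space under the lips. Inside stand two white cross rests, 90 mm in x, 12 mm in y: at y -60 (top z 24) and y +60 (top z 31).
- lid (a joint): Clear lid 124 x 176 x 4 mm, hinged along y at organiser x 66, z 66. 0 = shut over the mouth, 3.12 rad = folded back flat over the rear row, where it starts and stays by its weight, its upper face about 70 mm above the work surface.
- collar_axis (a point): Centre of the lock collar, on the hinge line at organiser (66, -158, 66) mm, just outside the organiser's -y end. The collar is a dark steel ring, radius 13 mm, 20 mm wide along y, turning about the organiser's y axis.
- collar_tip (a point): Outer end of the collar's thumb tab, 42 mm from the collar axis. The tab is a straight steel bar, 9 mm thick in the turning direction and 14 mm wide along y, standing out radially from the ring.
- collar (a joint): Lock collar angle, rad: the tab leans from vertical towards the organiser's +x by (value - 0.52). Unlocked 0 to 0.3 (leaning to -x, the robot's side); 1.3 = locked mark, a small white raised mark on the grey bearing beside the collar, at a stop (tab leans 0.78 to +x). About 0.05 N m of friction; stays where left.
- key_mid (a point): Middle of the straight handled hex key, 200 mm long; own x points along it to the shaft tip. Black handle x -100 to 0 mm, 24 wide (own y), 22 high; steel shaft 8 mm thick, x 0 to 100. About 0.12 kg, centre of mass about 14 mm to the handle side. Starts level on the rests, 35 mm above the work surface, about along the organiser's +y (tip at +y), both ends under the lips.
- key_tip (a point): End of the steel shaft, on the key's centre line, 100 mm from the middle.
- key_end (a point): End of the black handle, on the key's centre line, 100 mm from the middle.
- ramekin_mid (a point): Middle of a white ceramic ramekin with cam locks, 80 mm across, 42 mm high, loose on the work surface, to be left alone.
- bracket_mid (a point): Stainless steel angle bracket, 80 x 40 x 80 mm, standing on one leg; point 40 mm above the middle of that leg. To be left alone.
- light_mid (a point): Middle of a blue work light with a toggle on top, 70 x 90 mm, 113 mm high. To be left alone.
There are look-alikes about, which are no part of the job. Of the things that look like the part that bears key_mid, the largest one is meant.

How it is judged:
On the way, in this order (a step that is already met when the one before it is completed fails the run):
1. the lock collar is turned to its locked mark (value of joint collar above 1.18 rad), for 0.2 s.
2. the key leans out through the mouth: one end at least 15 mm above the rim, the other still below it (((height (world z) of key_tip above 0.075 m and height (world z) of key_end below 0.06 m) or (height (world z) of key_end above 0.075 m and height (world z) of key_tip below 0.06 m))), for 0.1 s.
At the end, for the whole second after the job is handed in: Collar within 0.12 rad of its locked mark, lid still folded back (over 2.8 rad); the key held still (under 50 mm/s) in the fingers (over 1 N), its middle and both ends of its centre line over 100 mm above the work surface, touching none of organiser, light, bracket, ramekin (value of joint collar above 1.18 rad and value of joint lid above 2.8 rad and height (world z) of each of key_tip, key_end, key_mid above 0.1 m and contact force between hexkey and the fingers above 1 N and contact force between hexkey and organiser below 0.2 N and contact force between hexkey and light below 0.2 N and contact force between hexkey and bracket below 0.2 N and contact force between hexkey and ramekin below 0.2 N and linear speed of hexkey below 0.05 m/s); the arm keeps its last pose, push and grip.
It fails at once if the ramekin is shifted by more than 30 mm (distance of ramekin_mid from where it was at the start of the episode above 0.03 m).
It fails at once if the bracket is shifted by more than 30 mm (distance of bracket_mid from where it was at the start of the episode above 0.03 m).
It fails at once if the light is shifted by more than 30 mm (distance of light_mid from where it was at the start of the episode above 0.03 m).
It fails at once if the lifted key is forced against the organiser with over 20 N (height (world z) of key_mid above 0.042 m and contact force between hexkey and organiser above 20 N).
It also fails if it takes over 58 s, if anything falls off the work surface, if the arm or the gripper's body presses on something with over 40 N, if the wrist force passes 120 N, or if a joint passes its speed limit or range.

ROBOT

A 6-joint arm with a two-finger parallel gripper is mounted at the origin on the work surface. World frame = base frame: x ahead of the robot, y to its left, z up, the work surface at z = 0. Lengths are in m, angles in rad, forces in N, time in s.
With the tool pointing down it reaches from about 0.25 to 0.775 m from the base axis. Payload 4 kg.
Tool frame: the origin (TCP) lies at the very end of the fingers, on their centre line; the grasp point (between the pads) lies 19 mm behind it (robot.hold_point_z is the distance from the TCP to the grasp point, in m); z points along the fingers, y is the line along which they close (so a half turn about z gives the same grasp; the last joint's range is limited). The gripper opens to 94 mm and grips with 3 to 60 N. Pads are 16 mm wide; open, the fingers measure 119 mm over their backs; the gripper's body (75 mm by 177 mm) begins 78 mm behind the grasp point.
Start: joints at [1.01, 0.087, 1.371, -0, 1.684, -0.103], TCP at [0.243, 0.493, 0.206] pointing down, gripper open.
Joint ranges: [-3.1, 3.1], [-0.76, 2.03], [0.27, 2.55], [-1.08, 4.22], [0.17, 2.65], [-2.57, 2.57]. Speed limits (rad/s): [2.79, 2.79, 3.14, 3.14, 3.14, 3.14].

INTERFACE

Orientations are given as [roll, pitch, yaw] about the fixed x, y, z axes, in that order (R = Rz(yaw) Ry(pitch) Rx(roll)).
In Python, from bench import robot gives the robot as it stands.
- The arm moves only by the tool carry_out, never from a script. Its argument "steps" is a list of rows, each a list of 3 entries, a list of its own where there are three numbers: the shift along the tool's x, y, z in m, then the turn about the tool's z in units of 10 degrees (1.0 is 10 degrees), then the closure, from -1 (fully open) to 1 (shut). In form: [[[tx, ty, tz], roll, jaw], ...]. A call has 1 to 10 rows; each row is the pose to reach, as a shift and turn from the pose commanded when the call began, along the tool's axes at that moment; what a row does not reach only later rows make up. A row lasts 1/8 s, in which the tool goes at most 62.5 mm and 10.7 degrees, less where a joint would pass 70% of its speed; a pose out of reach is approached as far as the arm can. A call with a gripper value outside its range is refused whole. The fingers move at their own pace and stop on an object; the grip force is fixed at half the most. Time passes only in rows, so rows that repeat a pose let the fingers close. It gives the time, the measured TCP pose, the force, the opening and the grip force at its end, in the units of the state.
- robot.get_obs(): the state, without advancing time (a new reading comes with each control period).
- robot.snapshot(name): name is "scene" or "side" or "wrist"; returns a dict with "image" (400x640x3 uint8, red, green, blue), "z_map" (400x640 float32, m along the optical axis (not along the pixel's ray), 0 where there is no reading), "mtx" (3x3 intrinsics, pixels), "R" (3x3) and "t" (3): a world point X has camera coordinates R X + t. Camera axes: x right, y down, z forward; pixel columns grow to the right and rows downward; lengths in m; the calibration is good to about 2 mm. A picture is of the moment at which its call begins.
- robot.close_job(): hands the job in; it is judged then, once.
The state is a dict: "time": time; "joint_positions": joint angles; "qvel": joint speeds; "joint_torque": joint torques, N m; "tool_pos": TCP position; "ee_rot": TCP orientation; "wrist_force": force on the tool from outside, world axes, zero at the start; "wrist_torque": the same for the moment, N m; "width": finger opening in m; "finger_force": force on a finger pad.
Only numpy, scipy, OpenCV 4.12 (cv2) and the standard library are available. Lean on these libraries where they do the work, as an engineer would, in place of code of your own. Each camera call takes 0.05 s, during which the arm holds its last target. There are 200 camera calls.

## Working session

There is one attempt and no reset: what is moved stays moved. The work goes in short steps, Python scripts to look and compute and a tool call to move; the robot and the scene stay as the last step left them, time stands still between calls to the robot, and variables do not carry over. Pictures are saved under pics/ and viewed, at most 13 in all, crops included, and the job is handed in when it is done.

Besides the shell and the picture viewer there is one more tool, called after "Call:" as name([rows], argument=value, ...), one row to a line, values as JSON. carry_out: Moves the arm, as the interface text tells. Its arguments: {"type":"object","properties":{"steps":{"type":"array","items":{"type":"array"}}},"required":["steps"]}

```bash
mkdir -p pics; ls; cat > h.py <<'E'
import numpy as np, cv2
from bench import robot
def snap(n,f):
    s=robot.snapshot(n); cv2.imwrite(f'pics/{f}.png',s['image'][:,:,::-1]); np.savez(f'pics/{f}.npz',**s); return s
def load(f): return dict(np.load(f'pics/{f}.npz'))
def ray(s,u,v):
    d=s['R'].T@(np.linalg.inv(s['mtx'])@[u,v,1.]); c=-s['R'].T@s['t']; return c,d
def onz(s,u,v,z):
    c,d=ray(s,u,v); return c+d*(z-c[2])/d[2]
def dep(s,u,v):
    c,d=ray(s,u,v); return c+d*s['z_map'][int(v),int(u)]
def proj(s,X):
    p=s['mtx']@(s['R']@np.array(X)+s['t']); return p[:2]/p[2]
def tri(s1,p1,s2,p2):
    c1,d1=ray(s1,*p1);c2,d2=ray(s2,*p2)
    k=np.linalg.lstsq(np.c_[d1,-d2],c2-c1,rcond=None)[0]
    a,b=c1+d1*k[0],c2+d2*k[1]; return (a+b)/2,np.linalg.norm(a-b)
E
python3 - <<'E'
from h import *
for n in('scene','side'): 
    s=snap(n,n+'0'); print(n,-s['R'].T@s['t'])
print(robot.get_obs())
E
```

```text
pics
scene [0.94021536 0.65788521 0.95214272]
side [ 0.17615062 -0.86262035  0.76761851]
{'time': 0.1, 'joint_positions': array([ 1.00992098e+00,  8.78525430e-02,  1.37204924e+00, -2.76987406e-05,
        1.68362087e+00, -1.03078440e-01]), 'qvel': array([ 0.0007463 , -0.00104662, -0.00367722,  0.00020006, -0.00117794,
       -0.00169748]), 'joint_torque': array([ 2.47116666e-03, -3.41252804e+01, -3.03301585e+01,  7.20054097e-02,
        3.04457475e-02, -8.14783812e-05]), 'tool_pos': array([0.24282754, 0.49295096, 0.20446417]), 'ee_rot': array([-3.13967007e+00, -1.71206513e-04,  2.68379249e+00]), 'wrist_force': array([ 0.14490596,  0.19607138, -0.4152284 ]), 'wrist_torque': array([2.54624850e-02, 3.78727692e-02, 4.04581759e-05]), 'finger_force': 0.0, 'width': 0.09462565187395985}
```

View pics/scene0.png

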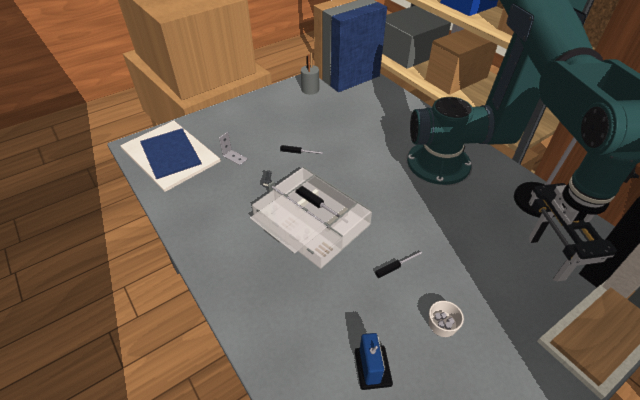

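View pics/side0.png

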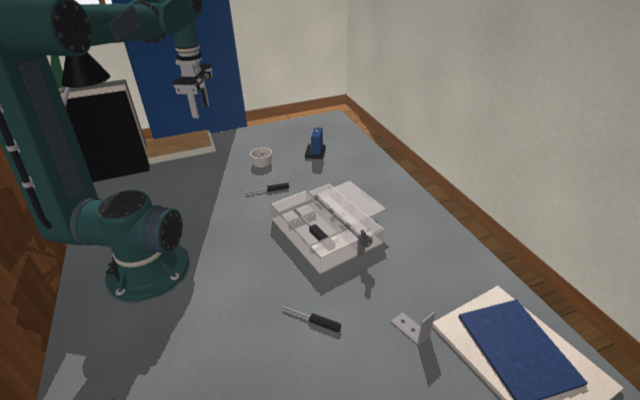

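The scene view shows three hex keys, at (300,150), (398,263) and (315,200). The one at (315,200) lies on the rests inside the organiser, so it fits the description, and it should also be the largest. The collar is at about (267,178) in scene and (364,240) in side. Next I'll enlarge both views.

```bash
python3 - <<'E'
from h import *
a=cv2.imread('pics/scene0.png')[155:275,240:380]; b=cv2.imread('pics/side0.png')[170:290,260:400]
im=np.hstack([cv2.resize(x,None,fx=2.8,fy=2.8*1.0,interpolation=cv2.INTER_CUBIC) for x in(a,b)])
im=np.vstack([cv2.resize(a,(700,600),interpolation=cv2.INTER_CUBIC)]);cv2.imwrite('pics/ca.png',im)
cv2.imwrite('pics/cb.png',cv2.resize(b,(700,600),interpolation=cv2.INTER_CUBIC))
E
```

```text
(no output)
```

View pics/ca.png

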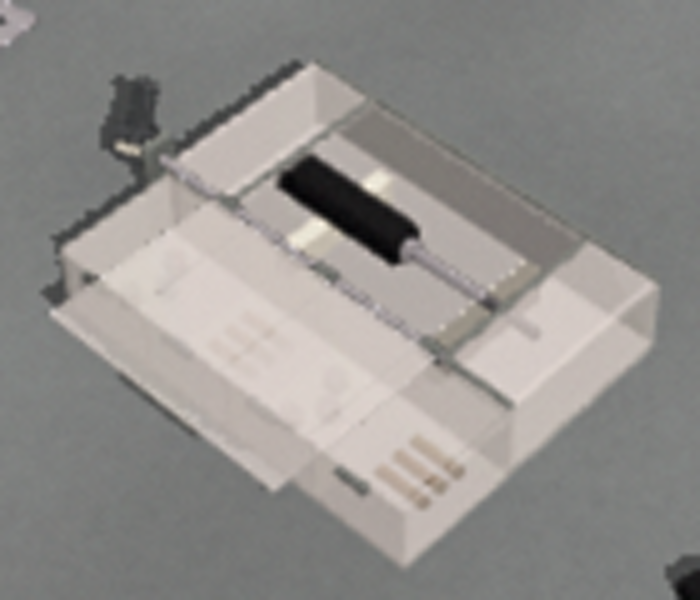

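View pics/cb.png

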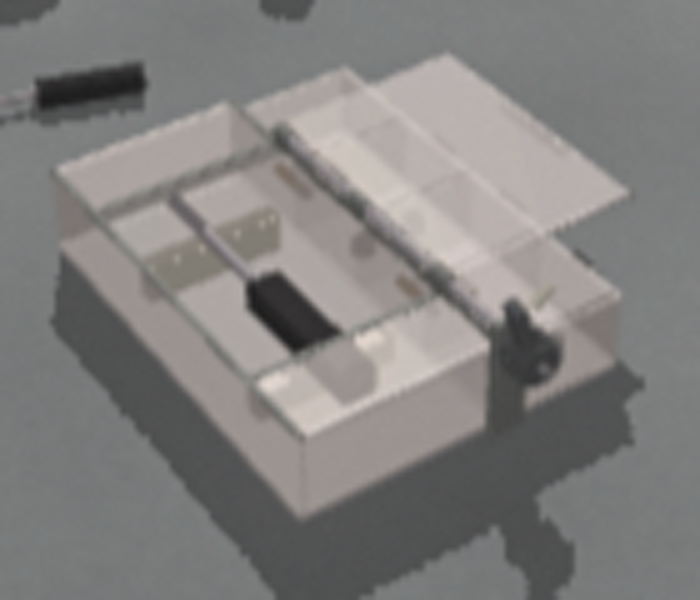

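```bash
python3 - <<'E'
from h import *
S=load('scene0');D=load('side0')
A=lambda p:(240+p[0]/5,155+p[1]/5); B=lambda p:(260+p[0]/5,170+p[1]/5)
c1=[onz(S,*A((318,63)),.06),onz(D,*B((303,437)),.06)]
c2=[onz(S,*A((658,288)),.06),onz(D,*B((55,172)),.06)]
print(c1,c2)
p1=np.mean(c1,0);p2=np.mean(c2,0); d=p2-p1; print(np.linalg.norm(d)); y=d/np.linalg.norm(d); x=np.array([y[1],-y[0],0])
yaw=np.arctan2(-y[0],y[1]); o=(p1+p2)/2+x*.064; o[2]=0
print('o',o,'yaw',yaw,np.degrees(yaw))
W=lambda X:o+X[0]*x+X[1]*y+np.array([0,0,X[2]])
for n,X in dict(col=(.066,-.158,.066),tabtip=(.066-.042*np.sin(.52),-.158,.066+.042*np.cos(.52)),rear=(.148,.136,.054),lidA=(.19,-.088,.07),lidB=(.19,.088,.07),lock=(.066+.042*np.sin(.78),-.158,.066+.042*np.cos(.78))).items():
    w=W(X); a=proj(S,w);b=proj(D,w); print(n,w.round(4),(a-[240,155])*5,(b-[260,170])*5)
# key, handle top blobs
for s,n,roi in((S,'s',(285,180,330,212)),(D,'d',(305,220,335,245))):
    g=s['image'].max(2); 
    m=np.zeros_like(g);u0,v0,u1,v1=roi;m[v0:v1,u0:u1]=(g[v0:v1,u0:u1]<50)
    cs=max(cv2.findContours(m,0,1)[0],key=cv2.contourArea);r=cv2.minAreaRect(cs);print(n,r,cv2.boxPoints(r).tolist())
# handle end/neck
for q,pa in (('end',(298,172)),('neck',(405,245)),('tipside',(492,298))):
    print(q,onz(S,*A(pa),.035), (lambda e:[e@x,e@y])(onz(S,*A(pa),.04)-o))
for q,pa in (('neckD',(265,290)),('tipD',(178,198))):
    print(q,(lambda e:[e@x,e@y])(onz(D,*B(pa),.037)-o))
E
```

```text
[array([ 0.41836248, -0.18455689,  0.06      ]), array([ 0.41895019, -0.18916915,  0.06      ])] [array([0.36550811, 0.08201284, 0.06      ]), array([0.36251137, 0.07306999, 0.06      ])]
0.26999251229144106
o [ 0.45400842 -0.04170717  0.        ] yaw 0.20380844741185694 11.677363865813389
col [ 0.5506 -0.1831  0.066 ] [133.27690039 142.60406387] [534.90845246 352.40404276]
tabtip [ 0.5302 -0.1873  0.1024] [154.10956709  80.00287563] [505.51890576 314.3786638 ]
rear [0.5714 0.1214 0.054 ] [396.9400325  513.18187378] [350.5572253   61.38898391]
lidA [ 0.6579 -0.0894  0.07  ] [ 48.28284965 312.98414917] [631.25736501 195.42505982]
lidB [0.6223 0.0829 0.07  ] [271.94070599 490.86914063] [448.26238997  54.0772842 ]
lock [ 0.5795 -0.1771  0.0959] [ 90.08675409 131.44990926] [582.80687643 287.72517918]
s ((308.8846130371094, 195.92308044433594), (28.012359619140625, 8.320503234863281), 33.690067291259766) [[294.923095703125, 191.61538696289062], [299.5384521484375, 184.69232177734375], [322.84613037109375, 200.23077392578125], [318.23077392578125, 207.15383911132812]]
d ((314.75, 233.25), (15.55634880065918, 3.535533905029297), 45.0) [[308.0, 229.0], [310.5, 226.5], [321.5, 237.5], [319.0, 240.0]]
end [ 0.46790105 -0.13280672  0.035     ] [np.float64(-0.0014393901022812178), np.float64(-0.08832567260092197)]
neck [ 0.44947307 -0.04574888  0.035     ] [np.float64(-0.0018630951564708308), np.float64(0.0001750175437128403)]
tipside [0.43243582 0.01710714 0.035     ] [np.float64(-0.005804040501102202), np.float64(0.0648240627814278)]
neckD [np.float64(-0.006564980729479937), np.float64(-0.007246147524011916)]
tipD [np.float64(-0.004937866195914298), np.float64(0.09421868729317327)]
```

Both views show the organiser at o≈(0.454,-0.042) with yaw 0.204. That predicts the lid corners to within 1 px and puts the collar where it is seen. The key in the compartment is at about x -2, y 0, with its tip at +y. I'll do the collar first, so next I'll work out the tool-frame moves.

```bash
cat >> h.py <<'E'
from scipy.spatial.transform import Rotation as Rn
O=np.array([.454,-.0417,0]);YAW=.204
RO=Rn.from_euler('z',YAW).as_matrix()
def st():
    o=robot.get_obs();return o,np.array(o['tool_pos']),Rn.from_euler('xyz',o['ee_rot']).as_matrix()
def go(X):
    o,p,R=st(); t=O+RO@np.array(X)
    ang=np.degrees(np.arctan2(*(RO.T@R[:,1])[[1,0]]))  # tool y from org x
    print('t',o['time'],'org now',(RO.T@(p-O)).round(4),'shift',(R.T@(t-p)).round(4),'turn',round(ang/10,3),'F',o['wrist_force'].round(1),'w',o['width'])
E
python3 -c "
from h import *
go((.006,-.158,.2));go((.006,-.158,.092))
S=load('scene0');D=load('side0')
print(dep(S,445,315),dep(S,372,350),dep(S,233,150))"
```

```text
t 0.1 org now [-0.0985  0.5663  0.2045] shift [-0.5276 -0.5072  0.0053] turn 5.208 F [ 0.1  0.2 -0.4] w 0.09462565187395985
t 0.1 org now [-0.0985  0.5663  0.2045] shift [-0.5276 -0.507   0.1133] turn 5.208 F [ 0.1  0.2 -0.4] w 0.09462565187395985
[0.40675229 0.41279749 0.01998291] [0.63478678 0.40340563 0.100006  ] [ 0.53490264 -0.45362928  0.00315918]
```

Call:
carry_out([
  [[-0.528,-0.507,0.0],5.2,1],
  [[-0.528,-0.507,0.0],5.2,1],
  [[-0.528,-0.507,0.0],5.2,1],
  [[-0.528,-0.507,0.0],5.2,1],
  [[-0.528,-0.507,0.0],5.2,1],
  [[-0.528,-0.507,0.0],5.2,1],
  [[-0.528,-0.507,0.0],5.2,1],
  [[-0.528,-0.507,0.0],5.2,1],
  [[-0.528,-0.507,0.0],5.2,1],
  [[-0.528,-0.507,0.0],5.2,1],
])

```text
time: 1.35
tool_pos: [0.4563, -0.0962, 0.2052]
ee_rot: [3.141, -0.0, 1.776]
wrist_force: [1.2, 0.4, -0.5]
width: 0.0009
finger_force: 0.0
```

```bash
python3 -c "
from h import *
go((.006,-.158,.092));s=snap('wrist','w1')
print(proj(s,O+RO@[.066,-.158,.066]))"
```

```text
t 1.35 org now [-0.0088 -0.0538  0.2052] shift [-0.1042  0.0147  0.1131] turn 0.005 F [ 1.2  0.4 -0.5] w 0.0009021379953054201
[391.23036945 282.31034993]
```

View pics/w1.png

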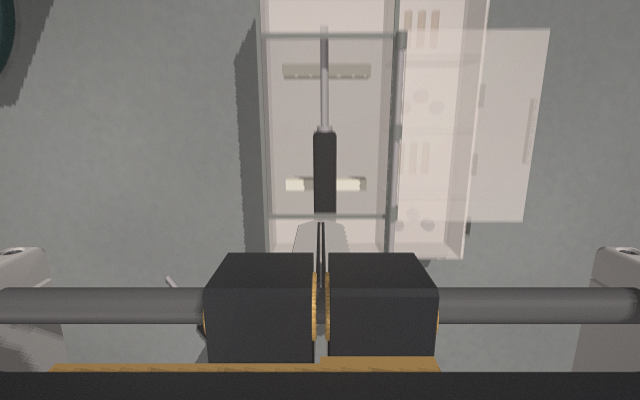

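The wrist view looks down on the key: neck at (324,130), tip at about (325,28), rests at rows 72 and 184. The collar is hidden behind the gripper. I'll check the key's position and move to the collar approach.

Call:
carry_out([
  [[-0.104,0.015,0.06],0,1],
  [[-0.104,0.015,0.06],0,1],
  [[-0.104,0.015,0.113],0,1],
  [[-0.104,0.015,0.113],0,1],
  [[-0.104,0.015,0.113],0,1],
])

```text
time: 2.02
tool_pos: [0.4928, -0.1927, 0.094]
ee_rot: [3.14, 0.001, 1.777]
wrist_force: [0.2, -0.4, -0.0]
width: 0.0004
finger_force: 0.0
```

```bash
python3 -c "
from h import *
s=load('w1')
f=lambda u,v,z:(RO.T@(onz(s,u,v,z)-O)).round(4)
print('neck',f(324,130,.04),'tip',f(325,28,.037),'rest+',f(327,68,.031),'lip+',f(325,35,.06),'lip-',f(325,215,.06),'L wall',f(267,130,.06),'R',f(388,100,.06))
print('handle edges',f(313,160,.035),f(336,160,.035), f(313,200,.035),f(336,200,.035))
go((.086,-.158,.092));s=snap('side','d1')
cv2.imwrite('pics/cd1.png',cv2.resize(s['image'][180:280,300:420,::-1],(720,600),interpolation=cv2.INTER_CUBIC))"
```

```text
neck [-0.0056 -0.0007  0.04  ] tip [-0.005   0.0961  0.037 ] rest+ [-0.0027  0.0604  0.031 ] lip+ [-0.0052  0.0847  0.06  ] lip- [-0.0044 -0.0856  0.06  ] L wall [-0.0609 -0.0001  0.06  ] R [0.0547 0.028  0.06  ]
handle edges [-0.0171 -0.0323  0.035 ] [ 0.0074 -0.0322  0.035 ] [-0.0172 -0.0761  0.035 ] [ 0.0079 -0.0761  0.035 ]
t 2.025 org now [ 0.0074 -0.1558  0.094 ] shift [-0.0024  0.0786  0.0022] turn 0.012 F [ 0.2 -0.4 -0. ] w 0.0003578025196574676
```

View pics/cd1.png

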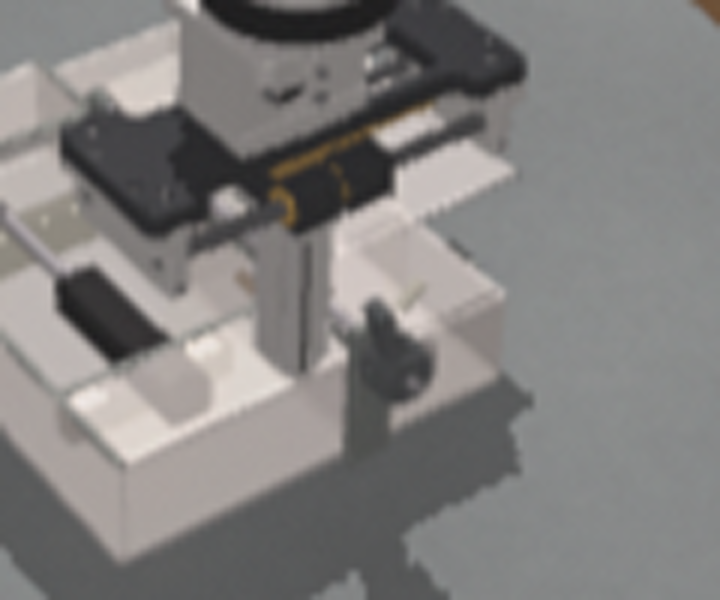

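Tab at crop (378,310), fingers just to its -x side at (300,370). I'll lower 5 mm and sweep towards +x, with small steps at the end.

Call:
carry_out([
  [[-0.002,0.01,0.006],0,1],
  [[-0.002,0.02,0.006],0,1],
  [[-0.002,0.03,0.006],0,1],
  [[-0.002,0.04,0.006],0,1],
  [[-0.002,0.05,0.006],0,1],
  [[-0.002,0.055,0.006],0,1],
  [[-0.002,0.058,0.006],0,1],
  [[-0.002,0.058,0.006],0,1],
])

```text
time: 3.08
tool_pos: [0.5497, -0.1828, 0.0863]
ee_rot: [3.141, -0.0, 1.776]
wrist_force: [-0.5, 0.4, -0.5]
width: 0.0002
finger_force: 0.1
```

```bash
python3 -c "
from h import *
go((.070,-.158,.088));s=snap('side','d2')
cv2.imwrite('pics/cd2.png',cv2.resize(s['image'][200:270,320:404,::-1],(720,600),interpolation=cv2.INTER_CUBIC))"
```

```text
t 3.075 org now [ 0.0652 -0.1576  0.0863] shift [-0.0004  0.0048 -0.0017] turn 0.009 F [-0.5  0.4 -0.5] w 0.00023649094357488726
```

View pics/cd2.png

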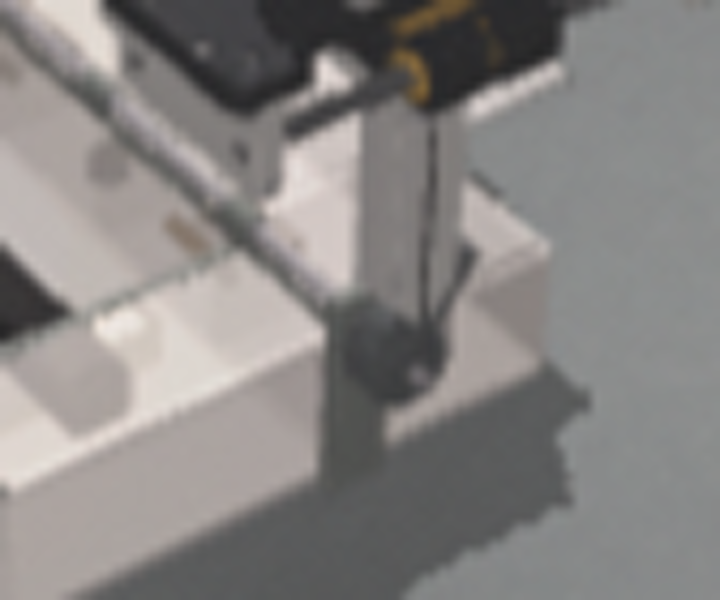

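The tab tip is at crop (470,255), and the locked position should be near (485,236). I'll push on in small steps until the stop shows in the force.

Call:
carry_out([
  [[0,0.002,0],0,1],
  [[0,0.004,0],0,1],
  [[0,0.005,0],0,1],
  [[0,0.005,0],0,1],
])

```text
time: 3.62
tool_pos: [0.5543, -0.182, 0.0865]
ee_rot: [3.141, -0.0, 1.776]
wrist_force: [-1.6, -0.2, 0.1]
width: 0.001
finger_force: 0.5
```

Call:
carry_out([
  [[0,0.0015,0],0,1],
  [[0,0.003,0],0,1],
  [[0,0.003,0],0,1],
])

```text
time: 4.0
tool_pos: [0.5574, -0.1814, 0.0865]
ee_rot: [3.141, 0.0, 1.776]
wrist_force: [-1.4, -0.2, 1.0]
width: 0.0005
finger_force: 0.4
```

Call:
carry_out([
  [[0,0.0015,0],0,1],
  [[0,0.003,0],0,1],
  [[0,0.003,0],0,1],
])

```text
time: 4.38
tool_pos: [0.5586, -0.1811, 0.0865]
ee_rot: [-3.138, -0.0, 1.776]
wrist_force: [-6.0, -0.6, 1.1]
width: 0.0005
finger_force: 2.8
```

The stop is reached: 6 N, and the tool stalled. I'll retreat, rise and go above the key.

Call:
carry_out([
  [[0,-0.015,0],0,1],
  [[0,-0.03,-0.05],0,1],
  [[0.05,-0.06,-0.1],0,-0.1],
  [[0.115,-0.08,-0.1],0,-0.1],
  [[0.115,-0.08,-0.1],0,-0.1],
  [[0.115,-0.08,-0.1],0,-0.1],
])

```text
time: 5.12
tool_pos: [0.4583, -0.0842, 0.1868]
ee_rot: [3.14, 0.001, 1.778]
wrist_force: [0.2, -0.3, 0.1]
width: 0.0367
finger_force: 0.0
```

```bash
python3 -c "
from h import *
go((-.0047,-.04,.016));s=snap('wrist','w2')
a=s['image'];d=snap('side','d3')['image']
im=np.hstack([cv2.resize(a,(480,300)),cv2.resize(d[200:270,330:404],(317,300),interpolation=cv2.INTER_CUBIC)]);cv2.imwrite('pics/m3.png',im[:,:,::-1])"
```

```text
t 5.125 org now [-0.0044 -0.0425  0.1868] shift [ 0.0026 -0.0006  0.1708] turn 0.017 F [ 0.2 -0.3  0.1] w 0.036748581121966876
```

View pics/m3.png

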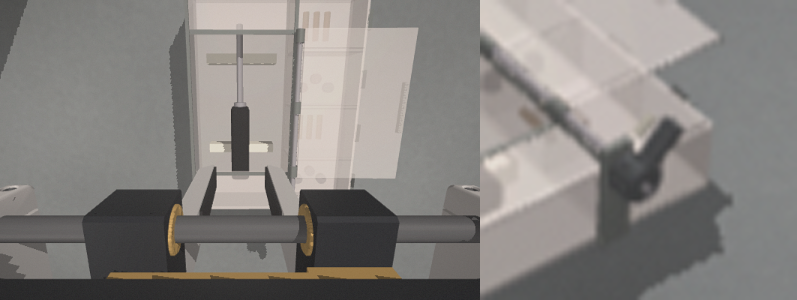

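The collar tab now leans to the locked side beside the white mark (right panel), and the key lies centred between the fingers (column 240 of the left panel). I'll descend and grip.

Call:
carry_out([
  [[0.003,0,0.05],0,-0.1],
  [[0.003,0,0.1],0,-0.1],
  [[0.003,0,0.14],0,-0.1],
  [[0.003,0,0.17],0,-0.1],
  [[0.003,0,0.17],0,-0.1],
  [[0.003,0,0.17],0,1],
  [[0.003,0,0.17],0,1],
  [[0.003,0,0.17],0,1],
  [[0.003,0,0.17],0,1],
])

```text
time: 6.35
tool_pos: [0.4586, -0.082, 0.0178]
ee_rot: [3.139, 0.002, 1.776]
wrist_force: [0.1, -1.0, 3.9]
width: 0.0236
finger_force: 29.9
```

Gripped: width 23.6 mm, 29.9 N. I'll lift 4 mm, then slide 24 mm along +y.

Call:
carry_out([
  [[0,0,-0.004],0,1],
  [[0,0,-0.005],0,1],
  [[0.006,0,-0.005],0,1],
  [[0.012,0,-0.005],0,1],
  [[0.018,0,-0.005],0,1],
  [[0.024,0,-0.005],0,1],
  [[0.024,0,-0.005],0,1],
])

```text
time: 7.22
tool_pos: [0.4526, -0.0576, 0.0214]
ee_rot: [-3.142, -0.0, 1.777]
wrist_force: [0.5, 0.5, -1.3]
width: 0.0238
finger_force: 29.9
```

```bash
python3 -c "
from h import *
go((-.0047,-.04,.016));s=snap('scene','s4')['image'];d=snap('side','d4')['image']
im=np.hstack([cv2.resize(s[150:250,240:380],(420,300),interpolation=cv2.INTER_CUBIC),cv2.resize(d[180:280,260:385],(375,300),interpolation=cv2.INTER_CUBIC)]);cv2.imwrite('pics/m4.png',im[:,:,::-1])"
```

```text
t 7.225 org now [-0.0046 -0.0153  0.0214] shift [-0.0247 -0.0002  0.0054] turn 0.013 F [ 0.5  0.5 -1.3] w 0.023829354071060682
```

View pics/m4.png

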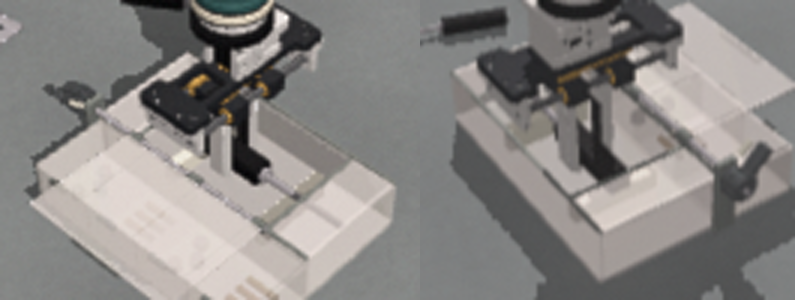

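The key hangs free (1.3 N), and its handle end now clears the -y lip. I'll move 2 mm more and lift until the shaft meets the +y lip.

Call:
carry_out([
  [[0.002,0,-0.004],0,1],
  [[0.002,0,-0.008],0,1],
  [[0.002,0,-0.01],0,1],
  [[0.002,0,-0.012],0,1],
  [[0.002,0,-0.014],0,1],
  [[0.002,0,-0.014],0,1],
])

```text
time: 8.07
tool_pos: [0.4521, -0.0563, 0.0352]
ee_rot: [-3.141, 0.0, 1.776]
wrist_force: [-0.1, -0.6, -2.9]
width: 0.0237
finger_force: 30.0
```

Call:
carry_out([
  [[0,0,-0.002],0,1],
  [[0,0,-0.004],0,1],
  [[0,0,-0.005],0,1],
  [[0,0,-0.005],0,1],
])

```text
time: 8.57
tool_pos: [0.452, -0.0561, 0.0403]
ee_rot: [-3.141, -0.0, 1.776]
wrist_force: [-0.8, -0.5, -4.5]
width: 0.0236
finger_force: 30.0
```

```bash
python3 -c "
from h import *
o=robot.get_obs();print(o['wrist_force'].round(2),o['wrist_torque'].round(3),RO.T@o['wrist_torque'])"
```

```text
[-0.79 -0.49 -4.52] [-0.382  0.137  0.086] [-0.34594473  0.21101228  0.08645403]
```

Contact is only about 3 N. I'll go on lifting.

Call:
carry_out([
  [[0,0,-0.003],0,1],
  [[0,0,-0.006],0,1],
  [[0,0,-0.008],0,1],
  [[0,0,-0.008],0,1],
])

```text
time: 9.07
tool_pos: [0.4525, -0.0561, 0.0488]
ee_rot: [3.141, 0.0, 1.776]
wrist_force: [-0.7, 0.4, -4.0]
width: 0.024
finger_force: 30.0
```

The key pivots in the pads at a steady 3 N. I'll continue to about 22° tilt.

Call:
carry_out([
  [[0,0,-0.004],0,1],
  [[0,0,-0.008],0,1],
  [[0,0,-0.012],0,1],
  [[0,0,-0.016],0,1],
  [[0,0,-0.02],0,1],
  [[0,0,-0.024],0,1],
  [[0,0,-0.024],0,1],
])

```text
time: 9.95
tool_pos: [0.4527, -0.0566, 0.0732]
ee_rot: [3.141, 0.001, 1.776]
wrist_force: [0.7, -0.6, -3.2]
width: 0.0237
finger_force: 30.0
```

```bash
python3 -c "
from h import *
go((0,-.04,.1));s=snap('scene','s5')['image'];d=snap('side','d5')['image']
im=np.hstack([cv2.resize(s[150:250,240:380],(420,300),interpolation=cv2.INTER_CUBIC),cv2.resize(d[180:280,260:385],(375,300),interpolation=cv2.INTER_CUBIC)]);cv2.imwrite('pics/m5.png',im[:,:,::-1])"
```

```text
t 9.95 org now [-0.0043 -0.0144  0.0732] shift [-0.0257  0.0043 -0.0268] turn 0.009 F [ 0.7 -0.6 -3.2] w 0.023740181363705332
```

View pics/m5.png

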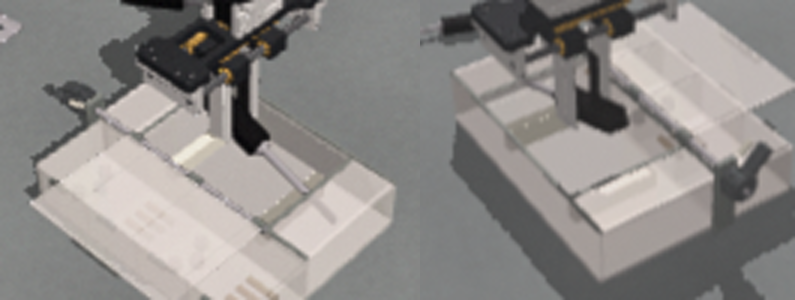

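The handle is up at about 22° and the tip is still under the +y lip, so the lean-out step is met. I'll draw it back along -y with a slight rise, then lift clear.

Call:
carry_out([
  [[-0.008,0,-0.001],0,1],
  [[-0.016,0,-0.002],0,1],
  [[-0.024,0,-0.004],0,1],
  [[-0.032,0,-0.006],0,1],
  [[-0.04,0,-0.008],0,1],
  [[-0.048,0,-0.01],0,1],
  [[-0.05,0,-0.01],0,1],
  [[-0.05,0,-0.01],0,1],
])

```text
time: 11.05
tool_pos: [0.4625, -0.1052, 0.0824]
ee_rot: [-3.141, -0.0, 1.776]
wrist_force: [-0.1, 0.5, -1.6]
width: 0.0236
finger_force: 30.0
```

Call:
carry_out([
  [[-0.05,0,-0.01],0,1],
  [[-0.05,0,-0.02],0,1],
  [[-0.05,0,-0.02],0,1],
])

```text
time: 11.42
tool_pos: [0.4732, -0.1538, 0.1032]
ee_rot: [3.14, 0.0, 1.776]
wrist_force: [-0.6, -0.5, -0.7]
width: 0.0238
finger_force: 30.0
```

That call repeated the -y shift, moving another 50 mm, but with no contact (force is just the key's weight). Now straight up.

Call:
carry_out([
  [[0,0,-0.02],0,1],
  [[0,0,-0.04],0,1],
  [[0,0,-0.07],0,1],
  [[0,0,-0.1],0,1],
  [[0,0,-0.12],0,1],
  [[0,0,-0.12],0,1],
  [[0,0,-0.12],0,1],
  [[0,0,-0.12],0,1],
])

```text
time: 12.42
tool_pos: [0.472, -0.1535, 0.2208]
ee_rot: [-3.139, -0.002, 1.777]
wrist_force: [-0.3, -0.1, -1.2]
width: 0.0239
finger_force: 30.0
```

```bash
python3 -c "
from h import *
go((0,-.04,.1));s=snap('scene','s6')['image'];d=snap('side','d6')['image']
im=np.hstack([cv2.resize(s[90:250,230:430],(400,320),interpolation=cv2.INTER_CUBIC),cv2.resize(d[130:290,230:430],(400,320),interpolation=cv2.INTER_CUBIC)]);cv2.imwrite('pics/m6.png',im[:,:,::-1])"
```

```text
t 12.425 org now [-0.005  -0.1131  0.2208] shift [0.0729 0.0054 0.1209] turn 0.011 F [-0.3 -0.1 -1.2] w 0.0238748621835354
```

View pics/m6.png

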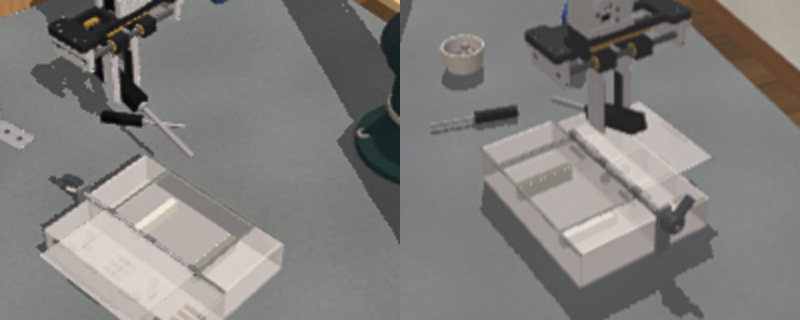

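The key is held well above the empty organiser, with its tip at about z 0.19 m. The collar is locked and the lid is folded back. Handing in.

```bash
python3 -c "
from bench import robot
print(robot.close_job())"
```

```text
the job is handed in; nothing more can be done
None
```

I handed the job in at about 12.4 s with the collar turned to its stop, the lid still folded back, and the key held still, every point of it at least about 0.19 m above the work surface and touching nothing else; the hand-in returned no verdict.

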